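Clamp a splintered slide mount and hold the key turned

TASK

Move the splintered slide mount from the walnut stand into the nest between the jaws of the brass clamp, standing upright. Then take the clamp key from its block, work it past the sticky pins until its collar sits fully home on the cylinder, and only then turn it a quarter turn clockwise (seen from above) so that the jaw grips the mount. Finish while still holding the key turned, since the cylinder springs back when let go, and leave the lens cap, lamp globe and screwdriver where they are.

Things in the scene. Friction and masses are not known exactly. Their poses are not given: they have to be found in the camera images.
- mount_center (a point): Centre of the loose rosewood slide mount: flat upright dark wood frame with glass window, 10 mm thick (own x), 70 wide (y), 70 tall (z), 50 g. Point 35 mm above its lower edge. Starts upright in the stand's slot, lower edge 8 mm above the table; the stand hides its lowest 22 mm. Grip it across its thickness near the top.
- stand: Fixed slotted walnut stand, a block 56 (x) x 104 (y) x 30 mm high, slot 13 x 73 mm and 22 mm deep, long along its y. Origin: centre of the underside.
- clamp: Fixed brass bench clamp, base plate 180 (x) x 104 (y) x 12 mm; origin at centre of underside, z up. At its -x end is the nest between a fixed jaw (68 to 50 mm on the -x side of the origin) and a moving jaw; at its +x end stands the round key cylinder, 54 mm across, 52 mm high, axis 45 mm from the origin.
- nest (a point): Centre of the nest's floor, 12 mm above the table, 42.5 mm to -x of the clamp's origin; axes as the clamp's. The open nest is 15 mm wide (x), 76 long (y); jaw tops 28 mm above this floor, end stops 16 mm. The mount stands in it with its width along y, either way round, its centre 35 mm above this point. The moving pad (+x side) pushes it to -x against the fixed jaw.
- keyway (a point): Centre of the keyway's mouth, on the turning axis, 52 mm above the table. z up, x along the keyway's long side; turns with the plug (at the start as the clamp). Keyway 17.6 x 7.6 mm, mouth bevelled 2 mm, 40 deep. Two sticky pins stand 3 mm into its short sides, 11 and 22 mm below the mouth; passing them takes up to about 15 N down, less if the key is rocked 1 to 2 mm along x.
- plug (a joint): Turn of the cylinder plug, rad: 0 at rest, positive clockwise seen from above, hard stop at 1.62 (just past a quarter). A spring (about 0.1 N m at a quarter turn) turns it back when let go. The key has 0.1 to 0.2 rad of play, so turn the hand until this is near a quarter turn or the stop. The jaw closes 5.4 mm per rad.
- pad (a joint): Compression of the moving jaw's sprung pad, m: 0 free, negative when pressed back by a clamped mount (about -0.003 at a quarter turn; 1500 N/m).
- key: Loose steel clamp key, 76 mm tall, 80 g; origin at blade tip, z up. Starts upright in its block, tip 8 mm above the table. Blade 16 (own x) x 6 mm (y), 34 long, tip tapered; then a collar 24 mm across, 4 thick (underside 34 mm above the tip), a thin stem, and a flat bow 36 (x) x 9 (y) x 30 mm tall. Fits the keyway either way round (half turn).
- key_bow (a point): Centre of the key's flat bow, where it is gripped across its thickness (own y): 61 mm above the tip, 27 mm above the collar's underside. With the key fully home this point is 27 mm above keyway. Axes as the key's.
- key_block: Fixed walnut block 70 (x) x 60 (y) x 42 mm high whose slot (long along its x) holds the key upright, collar resting on its top. Origin: centre of the underside.
- lens_cap: Bystander: loose tin lens cap, 60 mm across, 14 mm high. Leave alone.
- globe: Bystander: loose white glass lamp globe, 96 mm across, 102 mm tall, origin at the centre of its foot. Leave alone.
- screwdriver: Bystander: loose brass screwdriver, 190 mm long, lying flat along its x. Leave alone.
Not all that is in view belongs to the job. Of the things that look like the part that bears mount_center, the larger one is meant.

How it is judged:
By the outcome, as a careful person would: the job done as asked, in the order asked, and still so for the second after the job is handed in, while the arm keeps its last pose, push and grip.
It also fails if it takes over 72 s, if anything falls off the work surface, if the arm or the gripper's body presses on something with over 40 N, if the wrist force passes 120 N, or if a joint passes its speed limit or range.

ROBOT

A 6-joint arm with a two-finger parallel gripper is mounted at the origin on the work surface. World frame = base frame: x ahead of the robot, y to its left, z up, the work surface at z = 0. Lengths are in m, angles in rad, forces in N, time in s.
With the tool pointing down it reaches from about 0.425 to 0.95 m from the base axis. Payload 3.5 kg.
Tool frame: the origin (TCP) lies midway between the tips of the shut fingers; the grasp point (between the pads) lies 19 mm behind it (arm.pinch_z is the z of the grasp point in the tool frame, in m); z points along the fingers, y is the line along which they close (so a half turn about z gives the same grasp; the last joint's range is limited). The gripper opens to 85 mm and grips with 20 to 120 N. Pads are 22 mm wide; open, the fingers measure 114 mm over their backs; the gripper's body (76 mm by 85 mm) begins 54 mm behind the grasp point. The pads swing forward as they close: fully open they stand 13 mm farther back than shut.
Start: joints at [-1.426, 0.286, 1.577, -0, 1.279, -0.15], TCP at [0.196, -0.646, 0.231] pointing down, gripper open.
Joint ranges: [-2.77, 2.77], [-0.9, 2.22], [0.21, 2.48], [-1.53, 4.67], [0.24, 2.81], [-2.84, 2.84]. Speed limits (rad/s): [2.79, 2.79, 3.14, 3.14, 3.14, 3.14].

INTERFACE

Orientations are given as a rotation vector (axis times angle).
In Python, from bench import arm gives the robot as it stands.
- The arm moves only by the tool arm_command, never from a script. Its argument "increments" is one flat list of numbers, 7 for each row, row after row: the shift along the tool's x, y, z in cm, then the turn, a rotation vector about the tool's x, y, z in degrees, then the closure, from -1 (fully open) to 1 (shut), so that 0 is half open. A call has 1 to 20 rows; each row is the pose to reach, as a shift and turn from the pose commanded when the call began, along the tool's axes at that moment; what a row does not reach only later rows make up. A row lasts 1/10 s, in which the tool goes at most 50 mm and 8.59 degrees, less where a joint would pass 70% of its speed; a pose out of reach is approached as far as the arm can. A call with a gripper value outside its range is refused whole. The fingers move at their own pace and stop on an object; the grip force is fixed at half the most. Time passes only in rows, so rows that repeat a pose let the fingers close. It gives the time, the measured TCP pose, the force, the opening and the grip force at its end, in the units of the state.
- arm.state(): the state, without advancing time (a new reading comes with each control period).
- arm.capture(name): name is "scene" or "top"; returns the picture (420x560x3 uint8, blue, green, red); there is no depth.
- arm.camera_model(name): a dict with "fx", "fy", "cx", "cy" (pixels), "rvec" (rotation vector, rad) and "tvec" (3), from world to camera coordinates, as OpenCV has them. Camera axes: x right, y down, z forward; pixel columns grow to the right and rows downward; lengths in m; the calibration is good to about 2 mm. A picture is of the moment at which its call begins. camera_model takes no time and is no camera call.
- arm.finish_job(): hands the job in; it is judged then, once.
The state is a dict: "time_s": time; "qpos": joint angles; "qvel": joint speeds; "tau": joint torques, N m; "tcp_pos": TCP position; "eef_rot": TCP orientation; "force": force on the tool from outside, world axes, zero at the start; "ft_torque": the same for the moment, N m; "finger_gap": opening from 0.0 (shut) to 1.0 (fully open); "finger_force": force on a finger pad.
Only numpy, scipy, OpenCV 4.12 (cv2) and the standard library are available. Lean on these libraries where they do the work, as an engineer would, in place of code of your own. Each camera call takes 0.05 s, during which the arm holds its last target. There are 200 camera calls.

## Working session

There is one attempt and no reset: what is moved stays moved. The work goes in short steps, Python scripts to look and compute and a tool call to move; the robot and the scene stay as the last step left them, time stands still between calls to the robot, and variables do not carry over. Pictures are saved under pics/ and viewed, at most 10 in all, crops included, and the job is handed in when it is done.

Besides the shell and the picture viewer there is one more tool, called after "Call:" by a JSON object that holds its "name" and its "arguments", one argument or row to a line. arm_command: Moves the arm, as the interface text tells. Its arguments: {"type":"object","properties":{"increments":{"type":"array"}},"required":["increments"]}

```bash
ls; mkdir -p pics; python3 - <<'E'
from bench import arm
import cv2,numpy as np
for n in("scene","top"):
    im=arm.capture(n); cv2.imwrite(f"pics/{n}0.png",im)
    m=arm.camera_model(n); R=cv2.Rodrigues(np.array(m["rvec"]))[0]; print(n,m["fx"],m["cx"],m["cy"],-R.T@np.array(m["tvec"]),R[2])
s=arm.state();print(s["tcp_pos"],s["eef_rot"],arm.pinch_z)
E
```

```text
pics
scene 381.85125393935226 280.2148675129764 207.69581258644826 [0.87379749 0.32831463 0.59331703] [-0.40588966 -0.5103543  -0.75815043]
top 400.33781348597995 274.376126079507 219.104340817373 [ 0.46572595 -0.00537722  0.85419625] [ 0.17320971 -0.00751325 -0.98485631]
[ 0.19606036 -0.6452748   0.23004341] [-3.10537777e+00 -4.61044655e-01  8.59857075e-06] -0.0187
```

View pics/scene0.png

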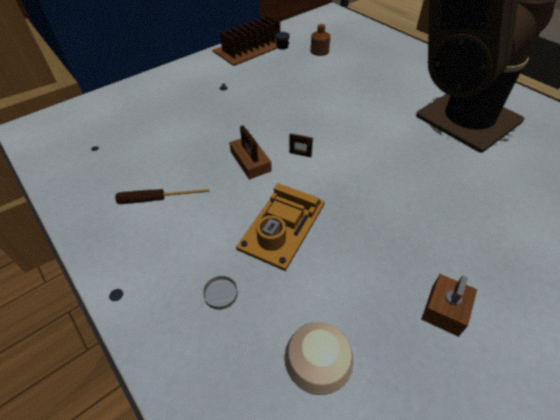

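View pics/top0.png

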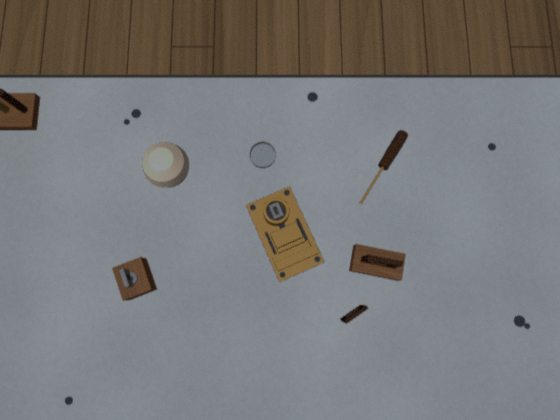

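```bash
python3 - <<'E'
import cv2,numpy as np
t=cv2.imread("pics/top0.png");s=cv2.imread("pics/scene0.png")
def c(im,x,y,w=80,h=60):return cv2.convertScaleAbs(cv2.resize(im[y:y+h,x:x+w],(400,300),interpolation=cv2.INTER_CUBIC),alpha=1.6)
cv2.imwrite("pics/m1.png",np.vstack([np.hstack([c(t,335,235,80,60),c(t,0,80)]),np.hstack([c(s,225,120,100,75),c(s,400,260)])]))
cv2.imwrite("pics/m2.png",np.vstack([np.hstack([c(t,230,180,140,105)]),np.hstack([c(t,100,245)])]))
E
```

```text
(no output)
```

View pics/m1.png

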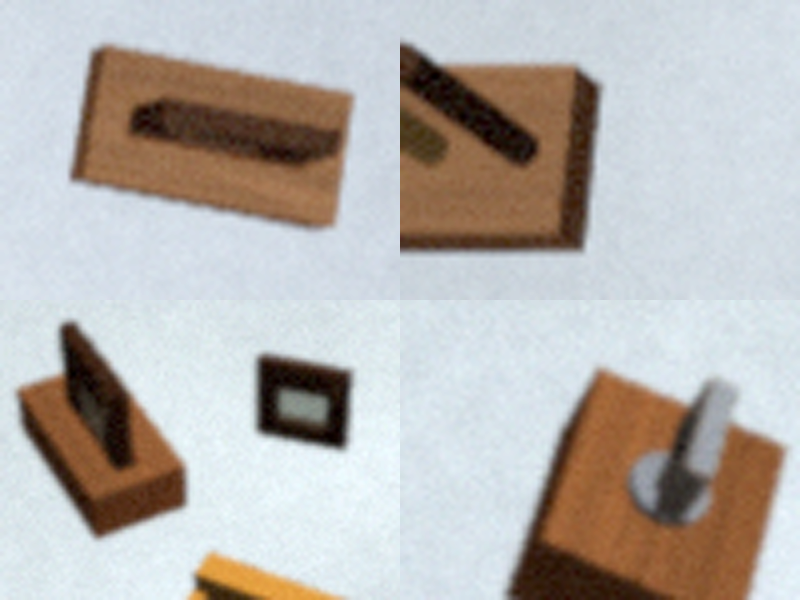

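View pics/m2.png

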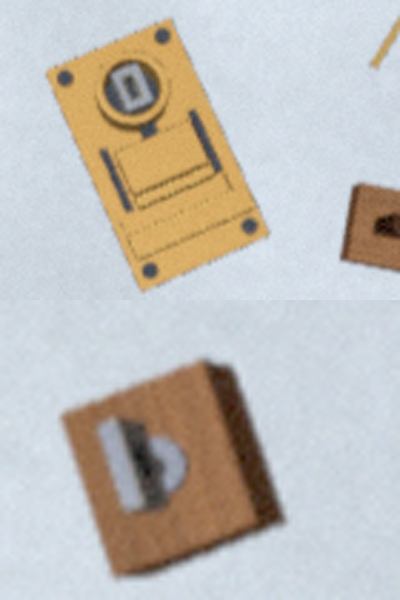

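```bash
cat > h.py <<'E'
import cv2,numpy as np
from bench import arm
def ray(n,uv,z):
    m=arm.camera_model(n);R=cv2.Rodrigues(np.array(m["rvec"]))[0];t=np.array(m["tvec"])
    uv=np.atleast_2d(np.array(uv,float)); d=np.c_[(uv[:,0]-m["cx"])/m["fx"],(uv[:,1]-m["cy"])/m["fy"],np.ones(len(uv))]@R
    o=-R.T@t; return (o+d*((z-o[2])/d[:,2])[:,None])[:,:2]
def proj(n,P):
    m=arm.camera_model(n);K=np.array([[m["fx"],0,m["cx"]],[0,m["fy"],m["cy"]],[0,0,1.]])
    return cv2.projectPoints(np.array(P,float).reshape(-1,3),np.array(m["rvec"]),np.array(m["tvec"]),K,None)[0][:,0]
def blob(n,mask,x,y,w,h,z):
    k=np.zeros_like(mask);k[y:y+h,x:x+w]=mask[y:y+h,x:x+w]
    c=max(cv2.findContours(k,cv2.RETR_EXTERNAL,cv2.CHAIN_APPROX_NONE)[0],key=cv2.contourArea)[:,0]
    p=ray(n,c,z);hull=p.astype(np.float32)*1000
    (cx,cy),(a,b),th=cv2.minAreaRect(hull)
    if a<b:a,b,th=b,a,th+90
    return np.round([cx,cy,a,b,(th+90)%180-90],1)  # mm, long side dir deg
E
python3 - <<'E'
from h import *
t=cv2.imread("pics/top0.png");s=cv2.imread("pics/scene0.png")
for n,im,B in(("top",t,[("stand",345,240,65,45,.03),("clamp",240,180,90,105,.012),("block",108,252,55,55,.042)]),("scene",s,[("stand",225,120,50,60,.03),("clamp",232,180,98,90,.012),("block",415,270,65,70,.042)])):
    hsv=cv2.cvtColor(im,cv2.COLOR_BGR2HSV)
    for nm,x,y,w,h,z in B:
        r=hsv[y:y+h,x:x+w];sat=r[...,1]>90
        print(n,nm,"Vpct",np.percentile(r[...,2][sat],[5,25,50,75,95]))
        for vt in(0,75,90):
            m=((hsv[...,1]>90)&(hsv[...,2]>vt)).astype(np.uint8)*255
            m=cv2.morphologyEx(m,cv2.MORPH_OPEN,np.ones((3,3)))
            try:print(vt,blob(n,m,x,y,w,h,z))
            except Exception as e:print(vt,"none")
E
```

```text
top stand Vpct [ 40.  65.  90.  95. 100.]
0 [ 520.9 -222.1  105.9   54.8   78.5]
75 [ 520.6 -223.9  102.2   54.8   78.5]
90 [ 516.2 -223.9  100.6   43.7   78.5]
top clamp Vpct [ 95. 128. 133. 135. 137.]
0 [584.2 -32.6 176.9 102.2  23.6]
75 [584.2 -32.6 176.9 102.2  23.6]
90 [584.2 -32.6 176.9 102.2  23.6]
top block Vpct [ 44.  89.  94.  98. 102.]
0 [489.7 270.5  70.6  67.3  21.7]
75 [488.9 274.9  68.8  58.5  21.8]
90 [491.8 269.4  67.5  43.9  20.1]
scene stand Vpct [16. 37. 58. 87. 95.]
0 [ 523.5 -230.3  166.2   61.4   78.4]
75 [ 520.6 -222.9  102.1   52.6   78.6]
90 [ 506.4 -190.8   43.8   18.6   58.4]
scene clamp Vpct [ 40.   82.  128.5 142.  145. ]
0 [585.  -33.1 184.3 110.8  23.9]
75 [584.3 -30.6 178.5 105.8  24.1]
90 [583.6 -30.2 178.3 103.9  23.6]
scene block Vpct [ 29.  37.  89.  96. 102.]
0 [499.4 278.6  90.7  61.7  21.3]
75 [488.3 275.7  68.1  58.7  21.6]
90 [493.3 262.   67.2  26.8  21.5]
```

```bash
python3 - <<'E'
from h import *
t=cv2.imread("pics/top0.png");s=cv2.imread("pics/scene0.png")
def corners(c,a,hx,hy,z):
    a=np.radians(a);u=np.array([np.cos(a),np.sin(a)]);v=np.array([-u[1],u[0]])
    return [np.r_[np.array(c)+i*hx*u+j*hy*v,z] for i,j in((1,1),(1,-1),(-1,-1),(-1,1))]
S=5
def dr(n,im,x,y,polys):
    o=cv2.convertScaleAbs(cv2.resize(im[y:y+60,x:x+80],(400,300),interpolation=cv2.INTER_CUBIC),alpha=1.6)
    for P in polys:
        p=((proj(n,P)-[x,y]+.5)*S).round().astype(int);cv2.polylines(o,[p],True,(0,255,0),1)
    return o
M=[corners((.5206,-.2234),-11.5,.005,.035,.078),corners((.5206,-.2234),-11.5,.028,.052,.03)]
K=[corners((.4886,.2753),21.7,.018,.0045,.084),corners((.4886,.2753),21.7,.035,.030,.042)]
C=[corners((.6255,-.0134),23.7,.0088,.0038,.052),corners((.5454,-.0486),23.7,.0075,.038,.040)]
cv2.imwrite("pics/ov.png",np.vstack([np.hstack([dr("top",t,350,235,M),dr("top",t,240,195,C)]),np.hstack([dr("scene",s,225,120,M),dr("scene",s,410,262,K)])]))
cv2.imwrite("pics/ov2.png",np.hstack([dr("top",t,100,250,K),dr("scene",s,240,190,C)]))
E
```

```text
(no output)
```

View pics/ov.png

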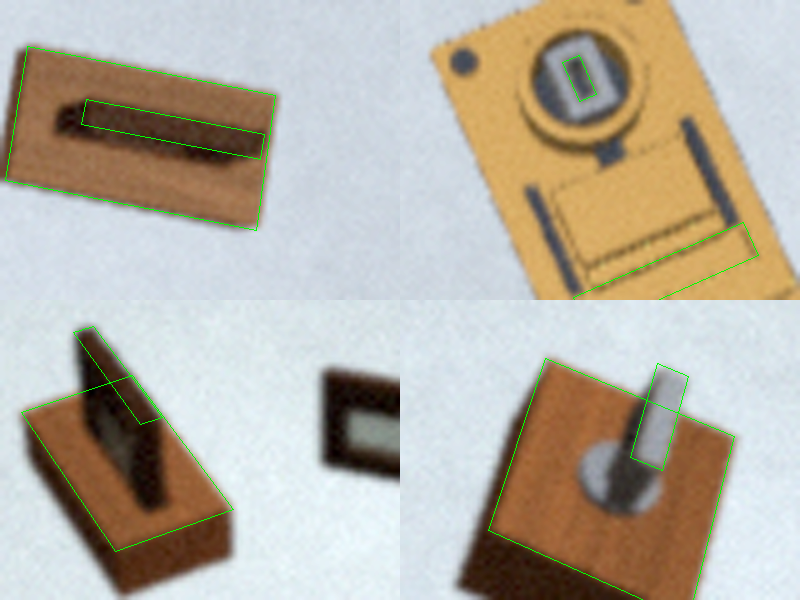

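View pics/ov2.png

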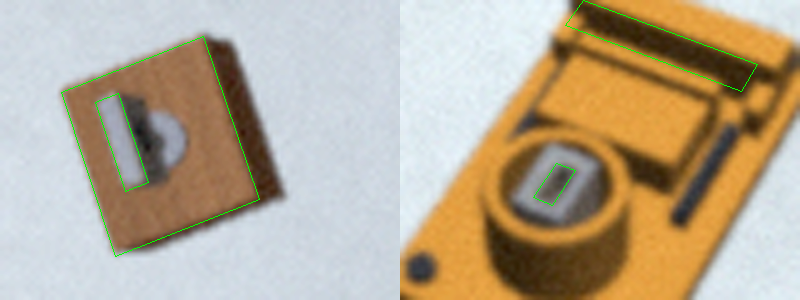

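```bash
cat >> h.py <<'E'
from scipy.spatial.transform import Rotation as Ro
def go(p,psi):
    s=arm.state();R=Ro.from_rotvec(s["eef_rot"]);
    T=Ro.from_euler("z",psi,degrees=True)*Ro.from_rotvec([np.pi,0,0])
    print("t",round(s["time_s"],1),"tcp",np.round(s["tcp_pos"],4),"F",np.round(s["force"],1),"M",np.round(s["ft_torque"],2),"gap",round(s["finger_gap"],3),"q6",round(s["qpos"][5],2))
    print("shift cm",np.round(R.inv().apply(np.array(p)-s["tcp_pos"])*100,2),"turn",np.round(np.degrees((R.inv()*T).as_rotvec()),2))
E
python3 - <<'E'
from h import *
go((.5206,-.2234,.15),78.5)
for n,x,y,w,h in(("top",262,196,28,30),("scene",255,213,32,32)):
    im=cv2.imread(f"pics/{n}0.png");hsv=cv2.cvtColor(im,cv2.COLOR_BGR2HSV)
    r=hsv[y:y+h,x:x+w];m=((r[...,1]<80)&(r[...,2]>75)).astype(np.uint8)
    c=max(cv2.findContours(m,cv2.RETR_EXTERNAL,cv2.CHAIN_APPROX_NONE)[0],key=cv2.contourArea)[:,0]+[x,y]
    print(n,cv2.boundingRect(c),cv2.minAreaRect((ray(n,c,.052)*1000).astype(np.float32)))
print(ray("top",[[165,163]],.05))
E
```

```text
t 0.1 tcp [ 0.1961 -0.6453  0.23  ] F [ 0.  -0.1 -0. ] M [ 0.01 -0.05 -0.01] gap 0.997 q6 -0.15
shift cm [ 43.31 -30.92   8.08] turn [ -0.1   -0.08 -61.61]
top (269, 202, 16, 17) ((625.55029296875, -14.881584167480469), (31.930702209472656, 21.54086685180664), 23.653995513916016)
scene (263, 219, 16, 15) ((624.1897583007812, -14.188047409057617), (29.457653045654297, 20.388113021850586), 24.23936653137207)
[[0.72674123 0.21627562]]
```

Call:
{"name": "arm_command", "arguments": {
  "increments": [43.3,-30.9,8,0,0,-61.6,0,43.3,-30.9,8,0,0,-61.6,0,43.3,-30.9,8,0,0,-61.6,0,43.3,-30.9,8,0,0,-61.6,0,43.3,-30.9,8,0,0,-61.6,0,43.3,-30.9,8,0,0,-61.6,0,43.3,-30.9,8,0,0,-61.6,0,43.3,-30.9,8,0,0,-61.6,0,43.3,-30.9,8,0,0,-61.6,0,43.3,-30.9,8,0,0,-61.6,0,43.3,-30.9,8,0,0,-61.6,0,43.3,-30.9,8,0,0,-61.6,0,43.3,-30.9,8,0,0,-61.6,0,43.3,-30.9,8,0,0,-61.6,0,43.3,-30.9,8,0,0,-61.6,0,43.3,-30.9,8,0,0,-61.6,0]
}}

```text
time_s: 1.7
tcp_pos: [0.5202, -0.2255, 0.1516]
eef_rot: [2.435, 1.985, 0.0]
force: [0.0, -0.5, -0.5]
finger_gap: 0.495
finger_force: 0.0
```

```bash
python3 -c "
from h import *
go((.5206,-.2234,.047),78.5)"
```

```text
t 1.7 tcp [ 0.5202 -0.2255  0.1516] F [ 0.  -0.5 -0.5] M [-0.   -0.01 -0.01] gap 0.495 q6 -0.39
shift cm [ 2.200e-01 -1.000e-02  1.046e+01] turn [ 0.02  0.01 -0.12]
```

Call:
{"name": "arm_command", "arguments": {
  "increments": [0.2,0,3,0,0,0,0,0.2,0,6,0,0,0,0,0.2,0,8,0,0,0,0,0.2,0,9.5,0,0,0,0,0.2,0,10.4,0,0,0,0,0.2,0,10.4,0,0,0,0,0.2,0,10.4,0,0,0,0,0.2,0,10.4,0,0,0,1,0.2,0,10.4,0,0,0,1,0.2,0,10.4,0,0,0,1,0.2,0,10.4,0,0,0,1,0.2,0,10.4,0,0,0,1,0.2,0,10.4,0,0,0,1,0.2,0,10.4,0,0,0,1,0.2,0,10.4,0,0,0,1]
}}

```text
time_s: 3.2
tcp_pos: [0.5219, -0.2229, 0.0485]
eef_rot: [2.431, 1.986, 0.001]
force: [0.4, 0.8, 6.8]
finger_gap: 0.104
finger_force: 59.3
```

```bash
python3 -c "
from h import *
go((.5206,-.2234,.18),78.5);print(arm.state()['finger_force'])"
```

```text
t 3.2 tcp [ 0.5219 -0.2229  0.0485] F [0.4 0.8 6.8] M [0.06 0.   0.04] gap 0.104 q6 -0.38
shift cm [ -0.09  -0.1  -13.15] turn [ 0.11  0.04 -0.01]
59.31820571422577
```

Call:
{"name": "arm_command", "arguments": {
  "increments": [0,0,-1,0,0,0,1,0,0,-2,0,0,0,1,0,0,-3,0,0,0,1,0,0,-5,0,0,0,1,0,0,-8,0,0,0,1,0,0,-11,0,0,0,1,0,0,-11,0,0,0,1,0,0,-11,0,0,0,1]
}}

```text
time_s: 4.0
tcp_pos: [0.5212, -0.2225, 0.1583]
eef_rot: [2.432, 1.987, 0.001]
force: [-0.0, 0.3, -0.8]
finger_gap: 0.108
finger_force: 59.1
```

```bash
python3 -c "
from h import *
go((.545,-.0495,.16),113.7)"
```

```text
t 4.0 tcp [ 0.5212 -0.2225  0.1583] F [-0.   0.3 -0.8] M [ 0.02 -0.01  0.  ] gap 0.108 q6 -0.38
shift cm [17.43 -1.12 -0.18] turn [  0.07   0.06 -35.21]
```

Call:
{"name": "arm_command", "arguments": {
  "increments": [17.4,-1.1,0,0,0,-35.2,1,17.4,-1.1,0,0,0,-35.2,1,17.4,-1.1,0,0,0,-35.2,1,17.4,-1.1,0,0,0,-35.2,1,17.4,-1.1,0,0,0,-35.2,1,17.4,-1.1,0,0,0,-35.2,1,17.4,-1.1,0,0,0,-35.2,1,17.4,-1.1,5,0,0,-35.2,1,17.4,-1.1,5,0,0,-35.2,1,17.4,-1.1,5,0,0,-35.2,1]
}}

```text
time_s: 5.0
tcp_pos: [0.5439, -0.0506, 0.1062]
eef_rot: [-1.72, -2.625, 0.002]
force: [-0.2, -0.4, -0.1]
finger_gap: 0.108
finger_force: 59.0
```

```bash
python3 - <<'E'
from h import *
go((.5452,-.0490,.051),113.7)
s=arm.state();R=Ro.from_rotvec(s["eef_rot"]).as_matrix();o=s["tcp_pos"]
# predicted mount bottom edge: top 12mm above grasp -> bottom at grasp+58 down; grasp z=tcp+18.7
def mt(y,z,x): return np.array(o)+R@np.array([y,x,z])
zb=-.0187+.058+.0  # tool z of lower edge
pts=[mt(a*.035,zb,b*.005) for a in(1,-1) for b in(1,-1)]
nest=np.array([.5452,-.0490]);a=np.radians(23.7);u=np.array([np.cos(a),np.sin(a)]);v=np.array([-u[1],u[0]])
N=[np.r_[nest+i*.0075*u+j*.038*v,.04] for i,j in((1,1),(1,-1),(-1,-1),(-1,1))]
out=[]
for n in("scene","top"):
    im=arm.capture(n)
    cv2.imwrite(f"pics/{n}1.png",im)
    c=proj(n,[mt(0,0.0,0)])[0]; x,y=int(c[0])-50,int(c[1])-45
    o2=cv2.convertScaleAbs(cv2.resize(im[y:y+100,x:x+100],(400,400),interpolation=cv2.INTER_CUBIC),alpha=1.6)
    for P,col in(([pts[0],pts[1],pts[3],pts[2]],(0,255,0)),(N,(255,0,0))):
        cv2.polylines(o2,[((proj(n,P)-[x,y]+.5)*4).round().astype(int)],True,col,1)
    out.append(o2)
cv2.imwrite("pics/hold.png",np.hstack(out))
E
```

```text
t 5.0 tcp [ 0.5439 -0.0506  0.1062] F [-0.2 -0.4 -0.1] M [ 0.04  0.02 -0.03] gap 0.108 q6 -0.69
shift cm [0.08 0.19 5.52] turn [-0.16 -0.12 -0.15]
```

View pics/hold.png

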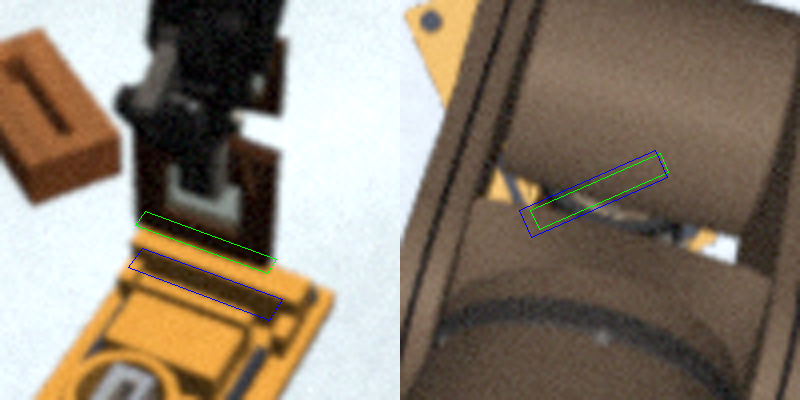

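Call:
{"name": "arm_command", "arguments": {
  "increments": [0.1,0.2,0,0,0,0,1,0.1,0.2,1,0,0,0,1,0.1,0.2,2,0,0,0,1,0.1,0.2,2.6,0,0,0,1,0.1,0.2,3.2,0,0,0,1,0.1,0.2,3.8,0,0,0,1,0.1,0.2,4.4,0,0,0,1,0.1,0.2,4.8,0,0,0,1,0.1,0.2,5.1,0,0,0,1,0.1,0.2,5.1,0,0,0,1]
}}

```text
time_s: 6.1
tcp_pos: [0.5462, -0.0479, 0.0559]
eef_rot: [-1.718, -2.629, 0.0]
force: [0.0, -0.1, -0.0]
finger_gap: 0.107
finger_force: 59.0
```

```bash
python3 -c "
from h import *
go((.5452,-.0490,.0525),113.7)"
```

```text
t 6.1 tcp [ 0.5462 -0.0479  0.0559] F [ 0.  -0.1 -0. ] M [-0.03 -0.04 -0.03] gap 0.107 q6 -0.69
shift cm [-0.06 -0.13  0.34] turn [-0.04 -0.03 -0.01]
```

Call:
{"name": "arm_command", "arguments": {
  "increments": [0,-0.1,0.1,0,0,0,1,0,-0.1,0.2,0,0,0,1,0,-0.1,0.3,0,0,0,1,0,-0.1,0.35,0,0,0,1,0,-0.1,0.35,0,0,0,1]
}}

```text
time_s: 6.6
tcp_pos: [0.5455, -0.0484, 0.0528]
eef_rot: [1.718, 2.63, 0.0]
force: [-0.1, 0.1, -0.1]
finger_gap: 0.102
finger_force: 59.0
```

```bash
python3 -c "
from h import *
go((.5452,-.0490,.0525),113.7)"
```

```text
t 6.6 tcp [ 0.5455 -0.0484  0.0528] F [-0.1  0.1 -0.1] M [ 0.02 -0.02  0.05] gap 0.102 q6 -0.69
shift cm [-0.04 -0.06  0.03] turn [ 0.   -0.   -0.01]
```

Call:
{"name": "arm_command", "arguments": {
  "increments": [0,0,0.1,0,0,0,1,0,0,0.15,0,0,0,1,0,0,0.15,0,0,0,1]
}}

```text
time_s: 6.9
tcp_pos: [0.5458, -0.0484, 0.0525]
eef_rot: [-1.718, -2.63, 0.0]
force: [-2.5, 1.2, 5.7]
finger_gap: 0.108
finger_force: 60.1
```

Call:
{"name": "arm_command", "arguments": {
  "increments": [0,0,0.05,0,0,0,0.3,0,0,0.05,0,0,0,0.3,0,0,0.05,0,0,0,0.3,0,0,0.05,0,0,0,0.3,0,0,-2,0,0,0,0.3,0,0,-5,0,0,0,0.3,0,0,-9,0,0,0,0.3,0,0,-12,0,0,0,0.3,0,0,-12,0,0,0,0]
}}

```text
time_s: 7.8
tcp_pos: [0.5488, -0.0493, 0.1772]
eef_rot: [1.712, 2.622, 0.005]
force: [1.2, -0.1, 1.7]
finger_gap: 0.492
finger_force: 0.0
```

```bash
python3 -c "
from h import *
cv2.imwrite('pics/scene2.png',arm.capture('scene'))
go((.4886,.2753,.15),201.7)"
```

```text
t 7.8 tcp [ 0.5472 -0.0489  0.1743] F [-0.  -0.9 -0.6] M [-0.05  0.03 -0.02] gap 0.501 q6 -0.69
shift cm [32.05  7.64  2.34] turn [ 5.000e-02  3.800e-01 -8.801e+01]
```

Call:
{"name": "arm_command", "arguments": {
  "increments": [32,7.6,0,0,0,-88,0,32,7.6,0,0,0,-88,0,32,7.6,0,0,0,-88,0,32,7.6,0,0,0,-88,0,32,7.6,0,0,0,-88,0,32,7.6,0,0,0,-88,0,32,7.6,2,0,0,-88,0,32,7.6,2,0,0,-88,0,32,7.6,2,0,0,-88,0,32,7.6,2,0,0,-88,0,32,7.6,2,0,0,-88,0,32,7.6,2,0,0,-88,0,32,7.6,2,0,0,-88,0]
}}

```text
time_s: 9.15
tcp_pos: [0.4858, 0.2749, 0.1499]
eef_rot: [0.589, -3.083, 0.001]
force: [0.2, 0.1, 0.5]
finger_gap: 0.503
finger_force: 0.0
```

```bash
python3 - <<'E'
from h import *
go((.4886,.2753,.052),201.7)
im=arm.capture('scene');cv2.imwrite('pics/scene3.png',im);t=arm.capture('top');cv2.imwrite('pics/top3.png',t)
f=lambda a,x,y:cv2.convertScaleAbs(cv2.resize(a[y:y+100,x:x+100],(400,400),interpolation=cv2.INTER_CUBIC),alpha=1.6)
cv2.imwrite('pics/c3.png',np.hstack([f(im,235,160),f(t,235,180)]))
E
```

```text
t 9.2 tcp [0.4858 0.2749 0.1499] F [0.2 0.1 0.5] M [0.03 0.05 0.01] gap 0.503 q6 -1.62
shift cm [-0.3  -0.07  9.79] turn [ 0.01 -0.14 -0.06]
```

View pics/c3.png

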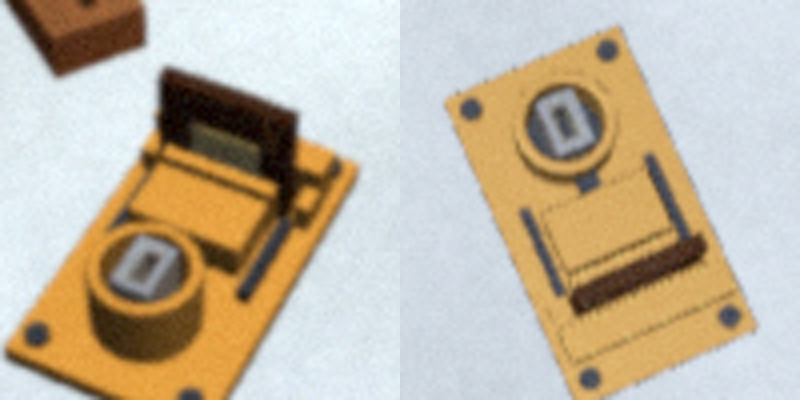

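The mount stands upright in the nest (scene crop, pixel about (290,193); top view about (395,245) before scaling). Now I'll take the key.

Call:
{"name": "arm_command", "arguments": {
  "increments": [-0.3,-0.05,3,0,0,0,0,-0.3,-0.05,6,0,0,0,0,-0.3,-0.05,8,0,0,0,0,-0.3,-0.05,9.3,0,0,0,0,-0.3,-0.05,9.7,0,0,0,0,-0.3,-0.05,9.7,0,0,0,0,-0.3,-0.05,9.7,0,0,0,0,-0.3,-0.05,9.7,0,0,0,1,-0.3,-0.05,9.7,0,0,0,1,-0.3,-0.05,9.7,0,0,0,1,-0.3,-0.05,9.7,0,0,0,1,-0.3,-0.05,9.7,0,0,0,1,-0.3,-0.05,9.7,0,0,0,1,-0.3,-0.05,9.7,0,0,0,1,-0.3,-0.05,9.7,0,0,0,1]
}}

```text
time_s: 10.75
tcp_pos: [0.4903, 0.2761, 0.0554]
eef_rot: [-0.591, 3.084, 0.0]
force: [-0.0, -0.2, 5.4]
finger_gap: 0.095
finger_force: 59.6
```

```bash
python3 -c "
from h import *
go((.4886,.2753,.052),201.7)"
```

```text
t 10.8 tcp [0.4903 0.2761 0.0554] F [-0.  -0.2  5.4] M [-0.01  0.1   0.04] gap 0.095 q6 -1.62
shift cm [ 0.18 -0.01  0.34] turn [-0.    0.09 -0.01]
```

Call:
{"name": "arm_command", "arguments": {
  "increments": [0,0,-1,0,0,0,1,0,0,-2,0,0,0,1,0,0,-3.5,0,0,0,1,0,0,-6,0,0,0,1,0,0,-10,0,0,0,1,0,0,-12,0,0,0,1,0,0,-12,0,0,0,1,0,0,-12,0,0,0,1]
}}

```text
time_s: 11.55
tcp_pos: [0.489, 0.2757, 0.1744]
eef_rot: [0.591, -3.085, 0.0]
force: [0.2, 0.8, -3.0]
finger_gap: 0.092
finger_force: 58.8
```

```bash
python3 -c "
from h import *
go((.625,-.0143,.125),203.7)"
```

```text
t 11.6 tcp [0.489  0.2757 0.1744] F [ 0.2  0.8 -3. ] M [-0.01  0.04 -0.05] gap 0.092 q6 -1.62
shift cm [ -1.92 -31.97   4.94] turn [ 0.   -0.03 -2.01]
```

Call:
{"name": "arm_command", "arguments": {
  "increments": [-1.9,-32,0,0,0,-2,1,-1.9,-32,0,0,0,-2,1,-1.9,-32,0,0,0,-2,1,-1.9,-32,0,0,0,-2,1,-1.9,-32,0,0,0,-2,1,-1.9,-32,0,0,0,-2,1,-1.9,-32,0,0,0,-2,1,-1.9,-32,0,0,0,-2,1,-1.9,-32,4.9,0,0,-2,1,-1.9,-32,4.9,0,0,-2,1,-1.9,-32,4.9,0,0,-2,1,-1.9,-32,4.9,0,0,-2,1]
}}

```text
time_s: 12.75
tcp_pos: [0.6259, -0.0135, 0.1267]
eef_rot: [-0.647, 3.073, -0.001]
force: [-0.1, -0.3, -0.1]
finger_gap: 0.097
finger_force: 58.9
```

```bash
python3 - <<'E'
from h import *
go((.625,-.0143,.1074),203.7)
s=arm.state();R=Ro.from_rotvec(s["eef_rot"]).as_matrix();o=np.array(s["tcp_pos"])
im=arm.capture('scene');cv2.imwrite('pics/scene4.png',im)
im2=arm.capture('top');cv2.imwrite('pics/top4.png',im2)
tip=.0474
P=lambda hx,hy,z:[o+R@np.array([i*hx,j*hy,z]) for i,j in((1,1),(1,-1),(-1,-1),(-1,1))]
x,y=225,150
g=cv2.convertScaleAbs(cv2.resize(im[y:y+100,x:x+100],(600,600),interpolation=cv2.INTER_CUBIC),alpha=1.6)
for Q,c in((P(.008,.003,tip),(0,255,0)),(P(.012,.012,tip-.034),(0,255,255)),(P(.008,.003,tip-.034),(0,255,0))):
    cv2.polylines(g,[((proj("scene",Q)-[x,y]+.5)*6).round().astype(int)],True,c,1)
cv2.imwrite('pics/c4.png',g)
E
```

```text
t 12.8 tcp [ 0.6259 -0.0135  0.1267] F [-0.1 -0.3 -0.1] M [ 0.04 -0.02  0.01] gap 0.097 q6 -2.17
shift cm [ 0.12 -0.04  1.93] turn [-0.04  0.07  0.07]
```

View pics/c4.png

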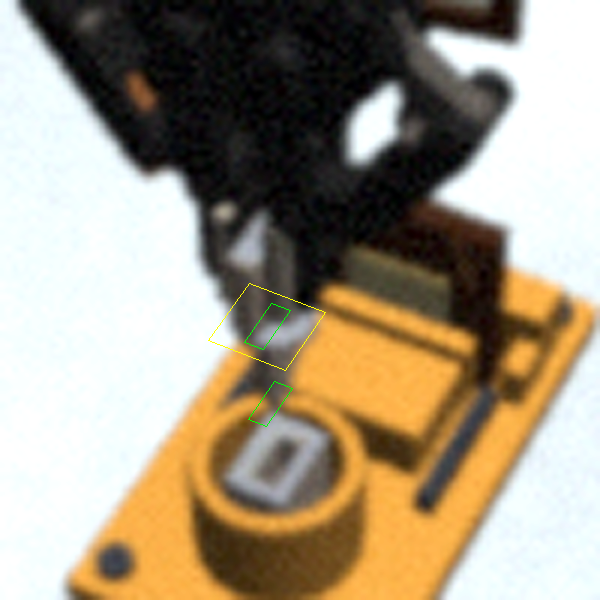

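Call:
{"name": "arm_command", "arguments": {
  "increments": [-0.05,-0.02,1,0,0,0,1,-0.05,-0.02,2,0,0,0,1,-0.05,-0.02,2.4,0,0,0,1,-0.05,-0.02,2.7,0,0,0,1,-0.05,-0.02,3,0,0,0,1,-0.05,-0.02,3.3,0,0,0,1,-0.05,-0.02,3.3,0,0,0,1]
}}

```text
time_s: 13.55
tcp_pos: [0.6258, -0.0145, 0.0918]
eef_rot: [0.645, -3.074, -0.001]
force: [-0.8, 0.2, -0.4]
finger_gap: 0.095
finger_force: 58.9
```

```bash
python3 -c "
from h import *
go((.6265,-.0137,.0654),203.7)"
```

```text
t 13.6 tcp [ 0.6258 -0.0145  0.0918] F [-0.8  0.2 -0.4] M [-0.    0.04  0.03] gap 0.095 q6 -2.17
shift cm [-0.1   0.04  2.64] turn [ 0.03 -0.04 -0.01]
```

Call:
{"name": "arm_command", "arguments": {
  "increments": [0,0,0.2,0,0,0,1,0.12,0,0.4,0,0,0,1,-0.12,0,0.5,0,0,0,1,0.12,0,0.6,0,0,0,1,-0.12,0,0.7,0,0,0,1,0.12,0,0.8,0,0,0,1,-0.12,0,0.9,0,0,0,1,0,0,0.9,0,0,0,1]
}}

```text
time_s: 14.35
tcp_pos: [0.6258, -0.0144, 0.083]
eef_rot: [0.645, -3.074, -0.0]
force: [1.9, 1.1, -0.6]
finger_gap: 0.093
finger_force: 59.1
```

```bash
python3 -c "
from h import *
go((.6258,-.0145,.0654),203.7)"
```

```text
t 14.3 tcp [ 0.6258 -0.0144  0.083 ] F [ 1.9  1.1 -0.6] M [ 0.24 -0.46 -0.01] gap 0.093 q6 -2.17
shift cm [ 0.   -0.01  1.76] turn [ 0.02 -0.05  0.  ]
```

Call:
{"name": "arm_command", "arguments": {
  "increments": [0,0,0.2,0,0,0,1,0.12,0,0.4,0,0,0,1,-0.12,0,0.5,0,0,0,1,0.12,0,0.6,0,0,0,1,-0.12,0,0.7,0,0,0,1,0.12,0,0.8,0,0,0,1,-0.12,0,0.9,0,0,0,1,0.12,0,1.0,0,0,0,1,-0.12,0,1.1,0,0,0,1,0,0,1.2,0,0,0,1,0,0,1.2,0,0,0,1]
}}

```text
time_s: 15.45
tcp_pos: [0.6261, -0.0148, 0.072]
eef_rot: [-0.645, 3.074, -0.001]
force: [-0.7, -0.5, 4.8]
finger_gap: 0.095
finger_force: 59.9
```

```bash
python3 -c "
from h import *
go((.6258,-.0145,.0654),203.7)"
```

```text
t 15.4 tcp [ 0.6261 -0.0148  0.072 ] F [-0.7 -0.5  4.8] M [ 0.04  0.16 -0.05] gap 0.095 q6 -2.17
shift cm [0.02 0.04 0.66] turn [-0.03  0.01 -0.01]
```

Call:
{"name": "arm_command", "arguments": {
  "increments": [0.1,0,0.1,0,0,0,1,-0.1,0,0.2,0,0,0,1,0.1,0,0.3,0,0,0,1,-0.1,0,0.4,0,0,0,1,0.1,0,0.5,0,0,0,1,0,0,0.6,0,0,0,1,0,0,0.6,0,0,0,1]
}}

```text
time_s: 16.15
tcp_pos: [0.6275, -0.0148, 0.0673]
eef_rot: [-0.644, 3.071, -0.002]
force: [-0.7, -0.5, 7.1]
finger_gap: 0.094
finger_force: 60.2
```

```bash
python3 -c "
from h import *
go((.6258,-.0145,.0654),203.7)"
```

```text
t 16.1 tcp [ 0.6275 -0.0148  0.0673] F [-0.7 -0.5  7.1] M [ 0.01  0.08 -0.04] gap 0.094 q6 -2.17
shift cm [0.14 0.09 0.19] turn [-0.12  0.17 -0.  ]
```

Call:
{"name": "arm_command", "arguments": {
  "increments": [0.1,0,0.1,0,0,0,1,0,0,0.2,0,0,0,1,0.1,0,0.25,0,0,0,1,0.05,0,0.25,0,0,0,1,0.05,0,0.25,0,0,0,1]
}}

```text
time_s: 16.65
tcp_pos: [0.6277, -0.0149, 0.0653]
eef_rot: [-0.644, 3.07, -0.002]
force: [0.3, 0.7, 8.8]
finger_gap: 0.091
finger_force: 60.4
```

```bash
python3 -c "
from h import *
go((.6258,-.0145,.0654),203.7)"
```

```text
t 16.6 tcp [ 0.6277 -0.0149  0.0653] F [0.3 0.7 8.8] M [ 0.13 -0.02 -0.03] gap 0.091 q6 -2.17
shift cm [ 0.16  0.11 -0.01] turn [-0.15  0.26 -0.02]
```

Call:
{"name": "arm_command", "arguments": {
  "increments": [0.05,0,0.1,0,0,0,1,-0.05,0,0.2,0,0,0,1,0.05,0,0.3,0,0,0,1,0,0,0.3,0,0,0,1,0,0,0.3,0,0,0,1]
}}

```text
time_s: 17.15
tcp_pos: [0.6279, -0.0149, 0.0652]
eef_rot: [-0.644, 3.071, -0.002]
force: [-5.5, 1.0, 20.5]
finger_gap: 0.094
finger_force: 62.3
```

```bash
python3 -c "
from h import *
go((.6258,-.0145,.0654),203.7)"
```

```text
t 17.1 tcp [ 0.6279 -0.0149  0.0652] F [-5.5  1.  20.5] M [ 0.2   1.08 -0.  ] gap 0.094 q6 -2.17
shift cm [ 0.17  0.12 -0.02] turn [-0.13  0.21 -0.  ]
```

Call:
{"name": "arm_command", "arguments": {
  "increments": [0.05,0,-0.15,0,0,0,1,0.05,-0.03,-0.15,0,0,8,1,0.06,-0.05,-0.15,0,0,16,1,0.07,-0.07,-0.15,0,0,24,1,0.08,-0.09,-0.15,0,0,32,1,0.09,-0.1,-0.15,0,0,40,1,0.09,-0.1,-0.15,0,0,40,1]
}}

```text
time_s: 17.85
tcp_pos: [0.6275, -0.0163, 0.0653]
eef_rot: [0.448, 3.104, -0.0]
force: [-1.7, 1.4, 13.4]
finger_gap: 0.097
finger_force: 61.2
```

```bash
python3 -c "
from h import *
go((.6258,-.0145,.0654),105)"
```

```text
t 17.9 tcp [ 0.6275 -0.0163  0.0653] F [-1.7  1.4 13.4] M [0.14 0.43 0.03] gap 0.097 q6 -1.47
shift cm [ 0.22  0.12 -0.02] turn [ 0.19  0.26 58.57]
```

Call:
{"name": "arm_command", "arguments": {
  "increments": [0,-0.02,0,0,0,8,1,0.01,-0.05,0,0,0,16,1,0.02,-0.07,0,0,0,24,1,0.03,-0.09,0,0,0,32,1,0.04,-0.11,0,0,0,40,1,0.05,-0.12,0,0,0,47,1,0.06,-0.13,0,0,0,53,1,0.06,-0.13,0,0,0,53,1,0.06,-0.13,0,0,0,53,1]
}}

```text
time_s: 18.75
tcp_pos: [0.6263, -0.0173, 0.0653]
eef_rot: [1.783, 2.582, 0.003]
force: [-3.0, 2.0, 13.9]
finger_gap: 0.089
finger_force: 61.3
```

```bash
python3 - <<'E'
from h import *
go((.6258,-.0145,.0654),105)
im=arm.capture('scene');cv2.imwrite('pics/scene5.png',im)
for k in(3,5):
    a=cv2.imread(f'pics/scene{k}.png')
    hsv=cv2.cvtColor(a,cv2.COLOR_BGR2HSV)
    m=((hsv[...,2]<45)).astype(np.uint8)
f=lambda a:cv2.convertScaleAbs(cv2.resize(a[160:260,235:335],(400,400),interpolation=cv2.INTER_CUBIC),alpha=1.6)
cv2.imwrite('pics/c5.png',np.hstack([f(cv2.imread('pics/scene3.png')),f(im)]))
E
```

```text
t 18.8 tcp [ 0.6263 -0.0173  0.0653] F [-3.   2.  13.9] M [0.18 0.59 0.12] gap 0.089 q6 -0.55
shift cm [ 0.28  0.06 -0.01] turn [0.22 0.12 5.73]
```

Call:
{"name": "arm_command", "arguments": {
  "increments": [0,-0.01,0,0,0,3,1,0.01,-0.02,0,0,0,6,1,0.01,-0.02,0,0,0,7,1,0.01,-0.02,0,0,0,7,1]
}}

```text
time_s: 19.2
tcp_pos: [0.6264, -0.0171, 0.0653]
eef_rot: [1.937, 2.467, 0.004]
force: [-2.3, 2.3, 14.1]
finger_gap: 0.095
finger_force: 61.3
```

```bash
python3 -c "
from h import *
go((.6258,-.0145,.0654),105)"
```

```text
t 19.2 tcp [ 0.6264 -0.0171  0.0653] F [-2.3  2.3 14.1] M [0.23 0.46 0.14] gap 0.095 q6 -0.43
shift cm [ 0.27  0.01 -0.01] turn [ 0.28  0.11 -1.28]
```

Call:
{"name": "arm_command", "arguments": {
  "increments": [0,0,0,0,0,2,1,0,0,0,0,0,3,1,0,0,0,0,0,3,1]
}}

```text
time_s: 19.5
tcp_pos: [0.6262, -0.0171, 0.0653]
eef_rot: [2.0, 2.417, 0.004]
force: [-2.6, 1.4, 13.3]
finger_gap: 0.094
finger_force: 61.4
```

```bash
python3 - <<'E'
from h import *
go((.6258,-.0145,.0654),105)
im=arm.capture('scene');cv2.imwrite('pics/scene6.png',im)
f=lambda a:cv2.convertScaleAbs(cv2.resize(a[160:260,235:335],(400,400),interpolation=cv2.INTER_CUBIC),alpha=1.6)
cv2.imwrite('pics/c6.png',np.hstack([f(cv2.imread('pics/scene3.png')),f(im)]))
E
```

```text
t 19.5 tcp [ 0.6262 -0.0171  0.0653] F [-2.6  1.4 13.3] M [0.26 0.49 0.36] gap 0.094 q6 -0.38
shift cm [ 0.27  0.01 -0.01] turn [ 0.26  0.12 -4.2 ]
```

View pics/c6.png

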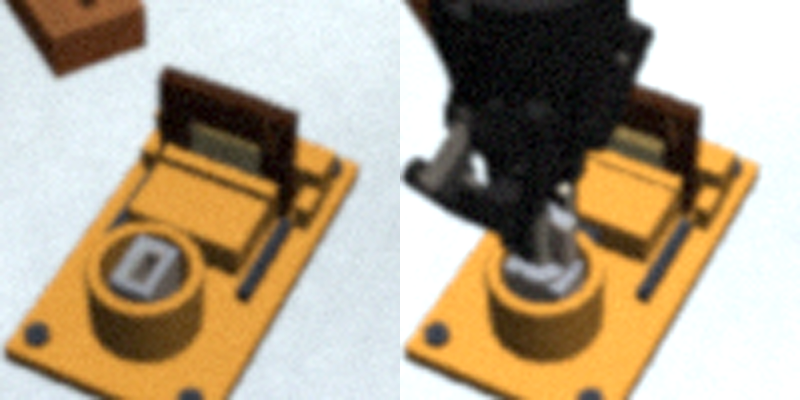

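The collar is seated (right crop, about (545,272)). The moving jaw has closed on the upright mount at about (650,140), and the jump in torque to 0.36 N m shows the plug is at its stop. I'm handing in now.

```bash
python3 -c "
from bench import arm
print(arm.finish_job())"
```

```text
the job is handed in; nothing more can be done
None
```

The job is handed in at about 19.5 s of the 72 s: the mount stands upright in the nest, and the key was pushed fully home before turning. The key was then turned clockwise to the stop, just past a quarter turn, so the jaw is closed on the mount. The arm is still holding it there, and I kept clear of the lens cap, lamp globe and screwdriver; no verdict came back.

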